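Scan an archive case's label with the hooked hand reader

ROBOT

A 7-joint arm with a two-finger parallel gripper is mounted at the origin on the work surface. World frame = base frame: x ahead of the robot, y to its left, z up, the work surface at z = 0. Lengths are in m, angles in rad, forces in N, time in s.
With the tool pointing down it reaches from about 0.425 to 0.925 m from the base axis. Payload 6.8 kg.
Tool frame: the origin (TCP) lies on the centre line of the jaws, within the pads' length; the fingertips stand 14 mm ahead of it and the grasp point (between the pads) lies 5 mm behind it (r.tips_ahead is the distance from the TCP to the fingertips, in m); z points along the fingers, y is the line along which they close (so a half turn about z gives the same grasp; the last joint's range is limited). The gripper opens to 85 mm and grips with 20 to 120 N. Pads are 22 mm wide; open, the fingers measure 114 mm over their backs; the gripper's body (76 mm by 85 mm) begins 54 mm behind the grasp point. The pads swing forward as they close: fully open they stand 13 mm farther back than shut.
Start: joints at [-1.28, 0.477, 0.022, 1.555, -0.011, 1.109, -0.083], TCP at [0.262, 0.622, 0.245] pointing down, gripper open.
Joint ranges: [-2.96, 2.96], [-0.34, 2.1], [-1.41, 1.46], [0.24, 2.44], [-1.37, 4.51], [0.17, 1.92], [-2.96, 2.96]. Speed limits (rad/s): [2.39, 2.39, 3.14, 3.14, 3.14, 3.14, 3.14].

INTERFACE

Orientations are given as a rotation vector (axis times angle).
In Python, from bench import r, eyes gives the robot as it stands.
- The arm moves only by the tool step_arm, never from a script. Its argument "rows" is a list of rows, each a list of 6 numbers: the shift along the world's x, y, z in units of 60 cm (1.0 is 60 cm), then the turn, a rotation vector about the world's x, y, z in units of pi rad (1.0 is pi rad). In form: [[x, y, z, rx, ry, rz], ...]. A call has 1 to 5 rows; each row is the pose to reach, as a shift and turn from the pose commanded when the call began, turning the shorter way round; what a row does not reach only later rows make up. A row lasts 1/12 s, in which the tool goes at most 41.7 mm and 7.16 degrees, less where a joint would pass 70% of its speed; a pose out of reach is approached as far as the arm can. A call with a number of a shift or a turn outside -1 to 1 is refused whole. A call with a gripper value outside its range is refused whole. "jaw" is the closure, from 0 (fully open) to 1 (shut), set as the call begins (left out, the last holds). The fingers move at their own pace and stop on an object; "squeeze" is the grip in N (left out, the last holds). Time passes only in rows, so rows that repeat a pose let the fingers close. It gives the time, the measured TCP pose, the force, the opening and the grip force at its end, in the units of the state.
- r.get_obs(): the state, without advancing time (a new reading comes with each control period).
- eyes.grab_frame(name): name is "scene" or "side" or "wrist"; returns the picture (400x640x3 uint8, red, green, blue); there is no depth.
- eyes.camera_info(name): a dict with "mtx" (3x3 intrinsics, pixels), "k1" (the pictures are not rectified: a ray, as slopes to the right and down, at radius r is drawn at 1 + k1 r^2 times it, then the intrinsics apply), "extrinsics" (4x4, takes a point from camera to world coordinates); the wrist camera has in their place "tool_from_camera" (4x4, takes a point from camera to tool coordinates, whose origin is the TCP and whose axes are the flange's). Camera axes: x right, y down, z forward; pixel columns grow to the right and rows downward; lengths in m; the calibration is good to about 2 mm. A picture is of the moment at which its call begins: read the wrist's pose just before it. camera_info takes no time and is no camera call.
- r.hand_in(): hands the job in; it is judged then, once.
The state is a dict: "clock": time; "joints": joint angles; "qvel": joint speeds; "tau": joint torques, N m; "tcp_pos": TCP position; "orientation": TCP orientation; "contact_force": force on the tool from outside, world axes, zero at the start; "moment": the same for the moment, N m; "grip_width": finger opening in m; "gripper_force": force on a finger pad.
Only numpy, scipy, OpenCV 4.12 (cv2) and the standard library are available. Lean on these libraries where they do the work, as an engineer would, in place of code of your own. Each camera call takes 0.05 s, during which the arm holds its last target. There are 200 camera calls.

TASK

Lift the hand reader up off its two hooks and aim it at the barcode label of the archive case on the sloping rest: the reader's window about 10 cm from the label, facing it squarely and pointing at its middle, held still there for two seconds. Then lower the reader back onto both hooks, level as it hung before, letting go only once it is down on them. Do not touch the case or its rest, and leave the weight, bottle and brush where they are.

Things in the scene. Friction and masses are not known exactly. Their poses are not given: they have to be found in the camera images.
- reader: grey hand-held label reader, 0.28 kg: level handle along x, 30 mm wide, 32 mm high, x -85 to +80 mm, black battery end (34 x 36 mm) on to x -115; head at +x droops 70 deg, 80 mm long, mouth 56 mm wide. Origin: underside of the handle at the grip place midway between the hooks, near the centre of mass (handle middle 16 mm above); z up. Starts level on the hooks, axes along the rack's.
- window (a point): centre of the reader's glass window, at the end of its drooping head; z points out of the window along the line of sight. In the reader's frame it lies at x = 108, y = 0, z = -62 mm and its z axis is (0.342, 0, -0.940).
- rack: fixed stand, left or right of the rest: dark base 150 x 120 x 12 mm and two 10 mm round steel hooks at x = -45 and +45 mm, open upwards. Handle lies on both, underside at z = 120 mm; gap of about 64 mm between upright (y +38, top 145 mm) and tip (y -39, top 143 mm). Origin: centre of the base's underside; z up, x along the hung handle towards the reader's head.
- rest: fixed plywood rest whose 220 x 240 mm board slopes 22 degrees, low at the front (-x, towards the robot) and about 120 mm high at the back, carrying a flat brown cardboard archive case 165 x 210 x 18 mm with two grey bands. Origin: centre of its underside; z up.
- label (a point): centre of the white barcode label (90 mm wide along y, 56 mm up the slope) on the middle of the case's sloping face, about 93 mm above the bench; z is the label's outward normal (up and towards the robot's side, 22 degrees off vertical), x up the slope, y across.
- weight: bystander: black round paperweight, 84 mm across, 28 mm high, origin at its underside.
- bottle: bystander: white plastic bottle with a paper label, 64 mm across, 150 mm high, origin at its underside.
- brush: bystander: brush 200 mm long, lying along its x axis, at the right end of the bench.
Mind the look-alikes: they are no part of the job. Of the things that look like the reader, the larger one is meant.

How it is judged:
On the way, in this order (a step that is already met when the one before it is completed fails the run):
1. the reader is lifted off the hooks, at least 40 mm above its seat (z of reader in the frame of rack above 0.16 m), for 0.1 s.
2. the reader is aimed and held still for 1.5 s: window 60 to 140 mm from the label, its line of sight within 22 mm of the label's middle and within 30 degrees of square to it (z of label in the frame of window between 0.06 and 0.14 m and x of label in the frame of window between -0.022 and 0.022 m and y of label in the frame of window between -0.022 and 0.022 m and z of window in the frame of label above 0.04 m and angle between the z axis of window and the z axis of label, either way round below 0.524 rad and linear speed of reader below 0.02 m/s and angular speed of reader below 0.15 rad/s), for 1.5 s.
3. the reader, still held by the fingers, is back over the hooks and within 10 mm of its seat (x of reader in the frame of rack between -0.03 and 0.03 m and y of reader in the frame of rack between -0.025 and 0.025 m and z of reader in the frame of rack between 0.11 and 0.13 m and contact force between the fingers and reader above 0.5 N), for 0.05 s.
At the end, for the whole second after the job is handed in: The reader hangs at rest on both hooks, level within 6 degrees, its underside within 7 mm of the hooks' seat height, its origin within 30 mm of the middle between the hooks along the handle and 25 mm across (x of reader in the frame of rack between -0.03 and 0.03 m and y of reader in the frame of rack between -0.025 and 0.025 m and z of reader in the frame of rack between 0.113 and 0.127 m and angle between reader's own z axis and vertical below 0.1 rad and contact force between reader and rack above 0.5 N and linear speed of reader below 0.02 m/s); the robot touches nothing.
It fails at once if the case or its rest is touched with more than 1 N (contact force between rest and anything else above 1 N).
It fails at once if the weight is moved by more than 30 mm (distance of weight from where it was at the start of the episode above 0.03 m).
It fails at once if the bottle is moved by more than 30 mm (distance of bottle from where it was at the start of the episode above 0.03 m).
It fails at once if the brush is moved by more than 30 mm (distance of brush from where it was at the start of the episode above 0.03 m).
It also fails if it takes over 54 s, if anything falls off the work surface, if the arm or the gripper's body presses on something with over 40 N, if the wrist force passes 120 N, or if a joint passes its speed limit or range.

## Working session

There is one attempt and no reset: what is moved stays moved. The work goes in short steps, Python scripts to look and compute and a tool call to move; the robot and the scene stay as the last step left them, time stands still between calls to the robot, and variables do not carry over. Pictures are saved under pics/ and viewed, at most 10 in all, crops included, and the job is handed in when it is done.

Besides the shell and the picture viewer there is one more tool, called after "Request:" by a JSON object that holds its "fn" and its "kwargs". step_arm: Moves the arm, as the interface text tells. Shifts and turns lie within -1 to 1; 1 stands for 60 cm of shift or pi rad of turn. Its arguments: {"type":"object","properties":{"rows":{"type":"array"},"jaw":{"type":"number"},"squeeze":{"type":"number"}},"required":["rows"]}

```bash
mkdir -p pics; ls
python3 - <<'E'
from bench import r, eyes
import cv2,numpy as np
for n in("scene","side"):
    f=eyes.grab_frame(n);cv2.imwrite(f"pics/{n}0.png",f[:,:,::-1]);i=eyes.camera_info(n);print(n,i)
o=r.get_obs();print(o,r.tips_ahead)
print(eyes.camera_info("wrist"))
E
```

```text
pics
scene {'mtx': array([[396.03074567,   0.        , 319.20155432],
       [  0.        , 396.03074567, 197.93049668],
       [  0.        ,   0.        ,   1.        ]]), 'k1': -0.05972983032811221, 'extrinsics': array([[-0.25774051,  0.69656697, -0.66960009,  1.29590147],
       [ 0.96607877,  0.17418374, -0.19066156,  0.10423824],
       [-0.0161751 , -0.69602764, -0.71783277,  0.88536625],
       [ 0.        ,  0.        ,  0.        ,  1.        ]])}
side {'mtx': array([[383.5234745 ,   0.        , 319.27637923],
       [  0.        , 383.5234745 , 198.27432506],
       [  0.        ,   0.        ,   1.        ]]), 'k1': -0.012827891841395857, 'extrinsics': array([[ 0.81871053, -0.34410765,  0.45967706,  0.09980003],
       [-0.57399362, -0.46865577,  0.67148573, -0.78828972],
       [-0.01563307, -0.81360414, -0.58120901,  0.68562568],
       [ 0.        ,  0.        ,  0.        ,  1.        ]])}
{'clock': 0.1, 'joints': array([-1.28007932,  0.47770809,  0.02231155,  1.55634   , -0.01151389,
        1.10928228, -0.08309722]), 'qvel': array([ 0.00141612, -0.00240969,  0.00096
[... 377 characters left out ...]
1.24516992, -0.69611546]), 'moment': array([ 0.05218605,  0.00611741, -0.02721995]), 'gripper_force': 0.0, 'grip_width': 0.08533108780625778} 0.014
{'mtx': array([[318.63332566,   0.        , 319.05861326],
       [  0.        , 318.63332566, 198.19990832],
       [  0.        ,   0.        ,   1.        ]]), 'k1': -0.04257120834917622, 'tool_from_camera': array([[ 5.01357067e-04, -9.63640695e-01, -2.67200974e-01,
         6.66723965e-02],
       [ 9.99999865e-01,  4.47150927e-04,  2.63712247e-04,
         1.81606642e-03],
       [-1.34644690e-04, -2.67201070e-01,  9.63640789e-01,
        -1.28746547e-01],
       [ 0.00000000e+00,  0.00000000e+00,  0.00000000e+00,
         1.00000000e+00]])}
```

View pics/scene0.png

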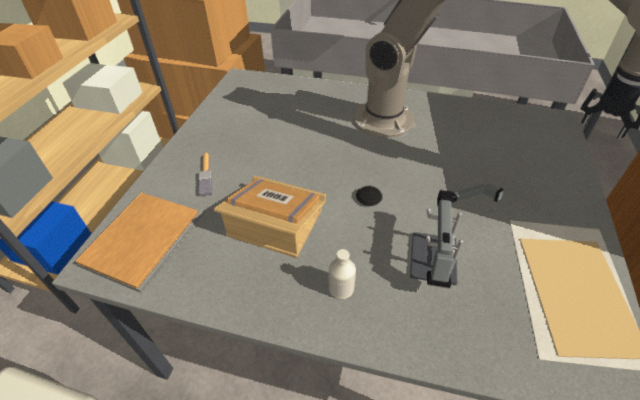

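View pics/side0.png

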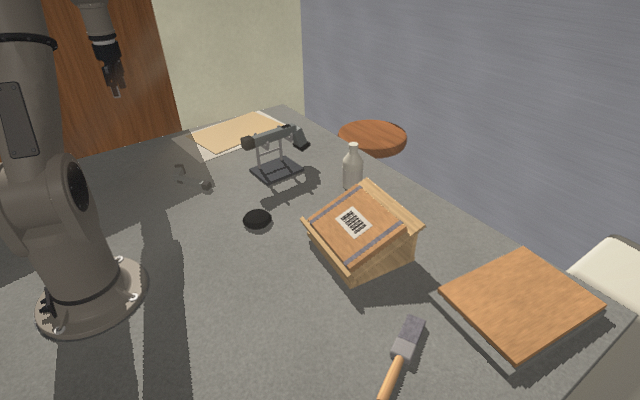

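Scene: reader on its rack with black battery end (448,197) and head (440,278), label (275,197), bottle (342,275), weight (369,196). Side: battery end (248,142), head (300,140), label (353,222). Enlarging.

Run:
```python
import cv2,numpy as np
a=cv2.imread("pics/scene0.png");b=cv2.imread("pics/side0.png")
def c(i,x,y,w,h): return cv2.resize(i[y:y+h,x:x+w],(400,300),interpolation=cv2.INTER_CUBIC)
cv2.imwrite("pics/comp.png",np.vstack([np.hstack([c(a,380,180,160,120),c(b,230,110,100,75)]),np.hstack([c(a,210,160,120,90),c(b,300,180,120,90)])]))
```

```text
(no output)
```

View pics/comp.png

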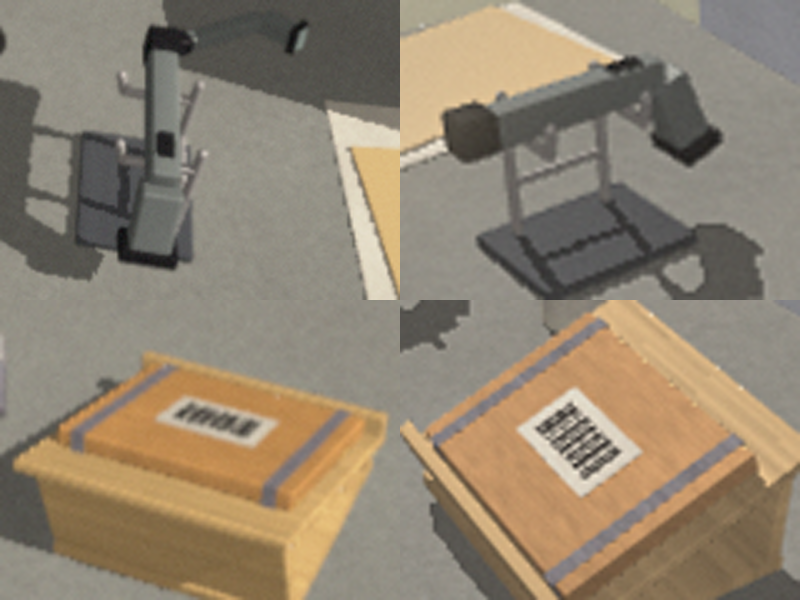

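```bash
cat > h.py <<'E'
import numpy as np
from scipy.spatial.transform import Rotation as R
from scipy.optimize import least_squares
import cv2
from bench import r, eyes
def proj(P,n,T=None):
    i=eyes.camera_info(n); T=i.get("extrinsics") if T is None else T
    p=(np.atleast_2d(P)-T[:3,3])@T[:3,:3]; s=p[:,:2]/p[:,2:]
    s=s*(1+i["k1"]*(s**2).sum(1,keepdims=True)); K=i["mtx"]
    return s*[K[0,0],K[1,1]]+K[:2,2]
def onplane(uv,n,z,T=None):
    i=eyes.camera_info(n); T=i.get("extrinsics") if T is None else T
    s=cv2.undistortPoints(np.array(uv,float).reshape(-1,1,2),i["mtx"],np.array([i["k1"],0,0,0,0.]))[:,0]
    d=np.c_[s,np.ones(len(s))]@T[:3,:3].T
    return T[:3,3]+d*((z-T[2,3])/d[:,2:])
def wristT():
    o=r.get_obs(); T=np.eye(4);T[:3,:3]=R.from_rotvec(o["orientation"]).as_matrix();T[:3,3]=o["tcp_pos"]
    return T@eyes.camera_info("wrist")["tool_from_camera"]
E
python3 - <<'E'
from h import *
A=np.array
def labpts(p):
    M=(R.from_euler("z",p[3])*R.from_euler("y",-22,degrees=True)).as_matrix()
    L=A([[-28,-45,0],[-28,45,0],[28,45,0],[28,-45,0]])/1000
    return L@M.T+p[:3]
sc=A([[170,95],[278,122],[265,147],[155,120]])/3.3333+[210,160]
sd=A([[185,197],[117,132],[175,88],[242,152]])/3.3333+[300,180]
f=lambda p:np.r_[(proj(labpts(p),"scene")-sc).ravel(),(proj(labpts(p),"side")-sd).ravel()]
s=least_squares(f,[.65,-.15,.09,0]);print("label",s.x.round(4),f(s.x).round(1))
# rack
def rp(p,L): return A(L)/1000@R.from_euler("z",p[3]).as_matrix().T+p[:3]
L1=[[-75,-60,12],[75,-60,12],[75,60,12],[-45,38,145],[45,38,145],[-45,-39,143],[45,-39,143]]
u1=A([[85,132],[78,243],[192,258],[199,85],[204,154],[122,76],[122,146]])/2.5+[380,180]
L2=[[-75,60,12],[-75,-60,12],[75,-60,12],[75,60,12]]
u2=A([[78,238],[160,290],[297,236],[218,186]])/4+[230,110]
g=lambda p:np.r_[(proj(rp(p,L1),"scene")-u1).ravel(),(proj(rp(p,L2),"side")-u2).ravel()]
q=least_squares(g,[.7,.2,0,0],loss="soft_l1");print("rack",q.x.round(4),g(q.x).round(1))
H=[[-115,0,136+18],[108,0,58]]
for n,o,k in(("scene",(380,180),2.5),("side",(230,110),4)):print(n,((proj(rp(q.x,H),n)-o)*k).round())
print("bottle,weight",onplane([[342,294],[369,198]],"scene",0).round(3),onplane([[257,222]],"side",0.014).round(3))
E
```

```text
label [ 0.5798 -0.231   0.09   -0.0423] [ 2.6  1.4 -0.7 -0.4 -3.8 -0.3 -1.1  1.1 -0.2  0.2 -1.4 -0.1 -1.9 -0.4
  0.5 -0.9]
rack [ 0.6176  0.2291 -0.0045  0.0649] [-1.3  0.2 -0.6  0.2  1.   1.3 -0.1  0.1 -0.4  0.5 -0.3  0.2 -0.6 -0.3
 -1.7 -0.9 -3.4  0.8 -0.5 -1.2 -0.6 -1.8]
scene [[161.  26.]
 [144. 255.]]
side [[ 42. 124.]
 [282. 146.]]
bottle,weight [[ 0.783  0.012  0.   ]
 [ 0.433  0.019 -0.   ]] [[ 0.426 -0.003  0.014]]
```

Request:
{"fn": "step_arm", "kwargs": {"rows": [[0.038, -0.044, 0.01, 0, 0, 0.01], [0.076, -0.088, 0.02, 0, 0, 0.02], [0.114, -0.132, 0.03, 0, 0, 0.03], [0.152, -0.176, 0.04, 0, 0, 0.04], [0.19, -0.22, 0.05, 0, 0, 0.05]], "jaw": 0, "squeeze": 60}}

```text
clock: 0.52
tcp_pos: [0.3768, 0.4884, 0.2751]
orientation: [-0.376, -3.119, 0.001]
contact_force: [0.8, -0.4, -0.4]
grip_width: 0.0853
gripper_force: 0.0
```

Request:
{"fn": "step_arm", "kwargs": {"rows": [[0.038, -0.044, 0.01, 0, 0, 0.01], [0.076, -0.088, 0.02, 0, 0, 0.02], [0.114, -0.132, 0.03, 0, 0, 0.03], [0.152, -0.176, 0.04, 0, 0, 0.04], [0.19, -0.22, 0.05, 0, 0, 0.05]]}}

```text
clock: 0.93
tcp_pos: [0.4908, 0.3564, 0.3053]
orientation: [-0.13, -3.138, 0.001]
contact_force: [0.2, 0.8, 0.6]
grip_width: 0.0852
gripper_force: 0.0
```

Request:
{"fn": "step_arm", "kwargs": {"rows": [[0.05, -0.058, 0.015, 0, 0, 0.012], [0.1, -0.116, 0.03, 0, 0, 0.025], [0.14, -0.17, 0.045, 0, 0, 0.037], [0.17, -0.21, 0.055, 0, 0, 0.048], [0.183, -0.22, 0.058, 0, 0, 0.048]]}}

```text
clock: 1.35
tcp_pos: [0.6042, 0.2175, 0.3414]
orientation: [-0.09, 3.137, -0.006]
contact_force: [0.9, -1.0, 0.1]
grip_width: 0.0852
gripper_force: 0.0
```

Request:
{"fn": "step_arm", "kwargs": {"rows": [[0, 0, 0, 0, 0, 0], [0, 0, 0, 0, 0, 0]]}}

```text
clock: 1.52
tcp_pos: [0.5999, 0.2257, 0.3395]
orientation: [0.101, -3.139, -0.0]
contact_force: [-1.1, 0.2, 0.1]
grip_width: 0.0854
gripper_force: 0.0
```

Run:
```python
from h import *
T=wristT(); np.save("T1.npy",T)
f=eyes.grab_frame("wrist");cv2.imwrite("pics/w1.png",cv2.resize(f[:,:,::-1],(800,500)))
o=r.get_obs();print(o["clock"],o["tcp_pos"],R.from_rotvec(o["orientation"]).as_matrix().round(3))
```

```text
1.5667 [0.59898348 0.22716413 0.33935047] [[-0.998 -0.067 -0.002]
 [-0.067  0.998  0.   ]
 [ 0.002  0.    -1.   ]]
```

View pics/w1.png

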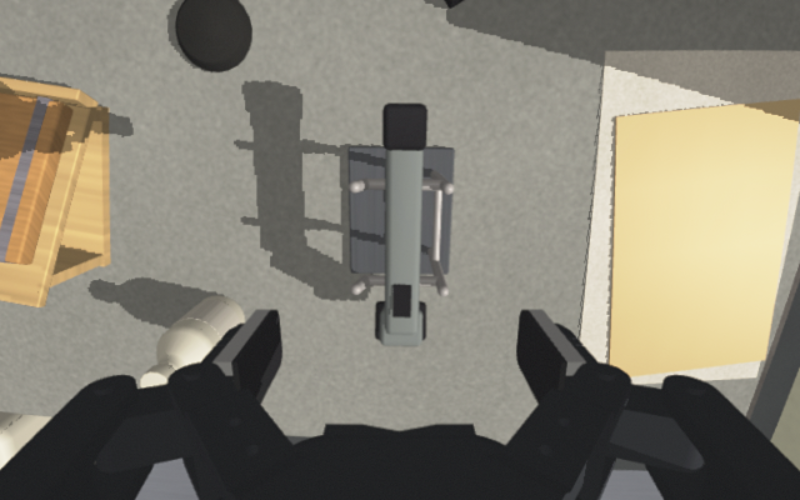

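Wrist view: handle vertical at column 404, battery end top edge at row 104, hook tips (358,187),(359,288), upright tops (448,188),(444,291).

Run:
```python
from h import *
T=np.load("T1.npy")
p=onplane(np.array([[358,187],[359,288],[448,188],[444,291]])/1.25,"wrist",.14,T);print(p.round(4),p.mean(0))
q=onplane(np.array([[405,104],[406,149],[386,149],[420,149],[403,310],[389,250],[419,250]])/1.25,"wrist",.153,T);print(q.round(4))
```

```text
[[0.5751 0.1917 0.14  ]
 [0.6636 0.196  0.14  ]
 [0.5711 0.2656 0.14  ]
 [0.6615 0.271  0.14  ]] [0.61781147 0.23108475 0.14      ]
[[0.509  0.2257 0.153 ]
 [0.5419 0.2287 0.153 ]
 [0.5429 0.2134 0.153 ]
 [0.5412 0.2395 0.153 ]
 [0.6762 0.2355 0.153 ]
 [0.6234 0.2204 0.153 ]
 [0.6218 0.245  0.153 ]]
```

Request:
{"fn": "step_arm", "kwargs": {"rows": [[0.015, 0.004, -0.03, 0, 0, 0], [0.0333, 0.0085, -0.08, 0, 0, 0], [0.0333, 0.0085, -0.13, 0, 0, 0], [0.0333, 0.0085, -0.16, 0, 0, 0], [0.0333, 0.0085, -0.18, 0, 0, 0]]}}

```text
clock: 1.98
tcp_pos: [0.6171, 0.2331, 0.2287]
orientation: [0.109, -3.135, 0.001]
contact_force: [0.2, 0.5, 0.8]
grip_width: 0.0854
gripper_force: 0.0
```

Request:
{"fn": "step_arm", "kwargs": {"rows": [[0, 0, 0, 0, 0, 0], [0, 0, 0, 0, 0, 0], [0, 0, 0, 0, 0, 0]]}}

```text
clock: 2.23
tcp_pos: [0.6204, 0.2322, 0.2337]
orientation: [-0.105, 3.138, 0.002]
contact_force: [0.0, -1.1, 0.8]
grip_width: 0.0854
gripper_force: 0.0
```

Run:
```python
from h import *
T=wristT(); o=r.get_obs();print(o["clock"],o["tcp_pos"])
f=eyes.grab_frame("wrist");cv2.imwrite("pics/w2.png",cv2.resize(f[:,:,::-1],(800,500)))
```

```text
2.2333 [0.6203624  0.23216718 0.23374756]
```

View pics/w2.png

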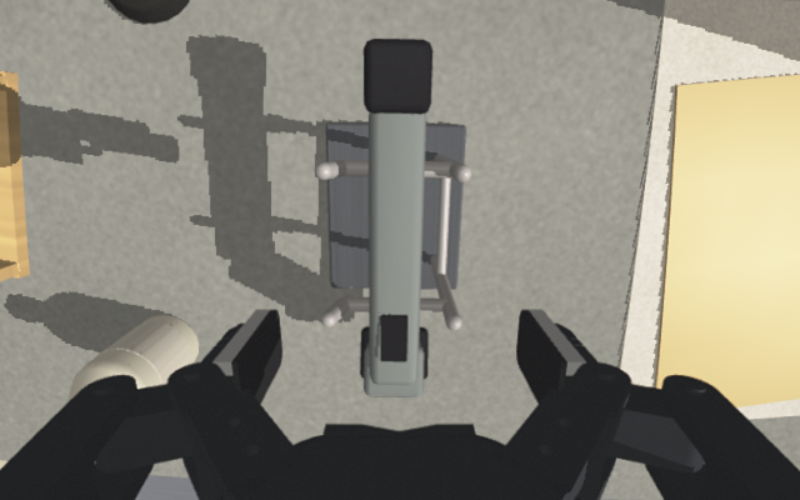

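Handle centred between the fingers (col 396 vs 399), hooks clear of them. Descend and close.

Request:
{"fn": "step_arm", "kwargs": {"rows": [[0, 0, -0.045, 0, 0, 0], [0, 0, -0.09, 0, 0, 0], [0, 0, -0.13, 0, 0, 0], [0, 0, -0.157, 0, 0, 0], [0, 0, -0.17, 0, 0, 0]]}}

```text
clock: 2.7
tcp_pos: [0.6193, 0.2311, 0.129]
orientation: [0.104, -3.139, 0.001]
contact_force: [0.2, 0.3, 0.2]
grip_width: 0.0852
gripper_force: 0.0
```

Request:
{"fn": "step_arm", "kwargs": {"rows": [[0, 0, 0, 0, 0, 0], [0, 0, 0, 0, 0, 0]]}}

```text
clock: 2.87
tcp_pos: [0.6207, 0.2315, 0.1314]
orientation: [-0.104, 3.138, 0.001]
contact_force: [0.5, 0.1, -0.2]
grip_width: 0.0855
gripper_force: 0.0
```

Request:
{"fn": "step_arm", "kwargs": {"rows": [[0, 0, 0, 0, 0, 0], [0, 0, 0, 0, 0, 0], [0, 0, 0, 0, 0, 0], [0, 0, 0, 0, 0, 0], [0, 0, 0, 0, 0, 0]], "jaw": 1, "squeeze": 60}}

```text
clock: 3.28
tcp_pos: [0.6204, 0.2311, 0.131]
orientation: [-0.104, 3.139, 0.0]
contact_force: [0.3, -0.3, 1.6]
grip_width: 0.029
gripper_force: 59.0
```

Request:
{"fn": "step_arm", "kwargs": {"rows": [[0, 0, 0, 0, 0, 0], [0, 0, 0, 0, 0, 0], [0, 0, 0, 0, 0, 0], [0, 0, 0, 0, 0, 0], [0, 0, 0, 0, 0, 0]]}}

```text
clock: 3.7
tcp_pos: [0.6204, 0.2312, 0.131]
orientation: [-0.104, 3.139, 0.0]
contact_force: [0.0, -0.1, 6.0]
grip_width: 0.0294
gripper_force: 59.4
```

Request:
{"fn": "step_arm", "kwargs": {"rows": [[0, 0, 0.01, 0, 0, 0], [0, 0, 0.03, 0, 0, 0], [0, 0, 0.06, 0, 0, 0], [0, 0, 0.09, 0, 0, 0], [0, 0, 0.12, 0, 0, 0]]}}

```text
clock: 4.12
tcp_pos: [0.6194, 0.2311, 0.203]
orientation: [0.104, -3.139, 0.0]
contact_force: [0.5, -0.3, -2.8]
grip_width: 0.0296
gripper_force: 59.4
```

Request:
{"fn": "step_arm", "kwargs": {"rows": [[0, 0, 0.03, 0, 0, 0], [0, 0, 0.06, 0, 0, 0], [0, 0, 0.08, 0, 0, 0], [0, 0, 0.08, 0, 0, 0], [0, 0, 0.08, 0, 0, 0]]}}

```text
clock: 4.53
tcp_pos: [0.6199, 0.2312, 0.2504]
orientation: [-0.104, 3.139, 0.001]
contact_force: [-0.3, 0.2, -3.6]
grip_width: 0.0295
gripper_force: 59.5
```

Run:
```python
from h import *
o=r.get_obs();print(o["clock"],o["tcp_pos"],o["moment"],o["contact_force"],R.from_rotvec(o["orientation"]).as_matrix().round(3))
f=eyes.grab_frame("side");cv2.imwrite("pics/s3.png",f[:,:,::-1])
a=cv2.resize(f[40:240,190:470,::-1],(784,560),interpolation=cv2.INTER_CUBIC);cv2.imwrite("pics/s3c.png",a)
```

```text
4.5333 [0.61989337 0.23121816 0.25040692] [-0.05597376 -0.01245088  0.0144524 ] [-0.29439171  0.17004661 -3.57844392] [[-0.998 -0.066  0.001]
 [-0.066  0.998  0.   ]
 [-0.001  0.    -1.   ]]
```

View pics/s3c.png

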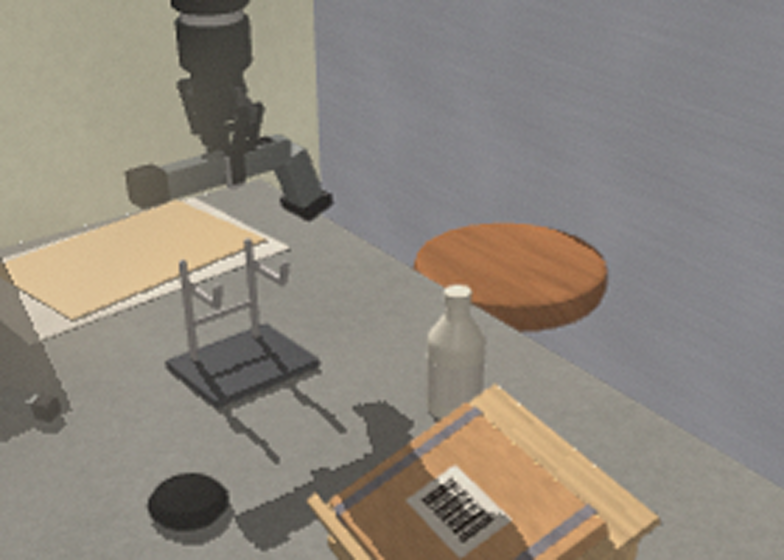

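Reader hangs level in the gripper, hooks empty; label centre in the crop at about (462,507). Move to a spot from where the wrist camera sees the label.

Request:
{"fn": "step_arm", "kwargs": {"rows": [[-0.015, -0.03, 0.015, 0, 0, 0], [-0.04, -0.08, 0.035, 0, 0, 0], [-0.067, -0.135, 0.055, 0, 0, 0], [-0.095, -0.19, 0.075, 0, 0, 0], [-0.12, -0.245, 0.09, 0, 0, 0]]}}

```text
clock: 5.0
tcp_pos: [0.5462, 0.0827, 0.3033]
orientation: [0.104, -3.138, 0.001]
contact_force: [0.4, -0.5, -3.0]
grip_width: 0.0292
gripper_force: 59.6
```

Request:
{"fn": "step_arm", "kwargs": {"rows": [[-0.028, -0.055, 0.01, 0, 0, 0], [-0.056, -0.11, 0.02, 0, 0, 0], [-0.085, -0.165, 0.03, 0, 0, 0], [-0.11, -0.215, 0.04, 0, 0, 0], [-0.13, -0.25, 0.043, 0, 0, 0]]}}

```text
clock: 5.42
tcp_pos: [0.4678, -0.0691, 0.3295]
orientation: [0.099, -3.138, 0.001]
contact_force: [1.2, -0.9, -3.3]
grip_width: 0.0294
gripper_force: 59.6
```

Request:
{"fn": "step_arm", "kwargs": {"rows": [[-0.01, -0.02, 0, 0, 0, 0], [-0.017, -0.025, 0, 0, 0, 0], [-0.017, -0.025, 0, 0, 0, 0], [-0.017, -0.025, 0, 0, 0, 0]]}}

```text
clock: 5.75
tcp_pos: [0.46, -0.0793, 0.3293]
orientation: [0.107, -3.139, -0.001]
contact_force: [-0.0, -1.2, -3.3]
grip_width: 0.0294
gripper_force: 59.7
```

Run:
```python
from h import *
T=wristT(); np.save("T4.npy",T); o=r.get_obs();print(o["clock"],o["tcp_pos"],R.from_rotvec(o["orientation"]).as_matrix().round(3))
f=eyes.grab_frame("wrist");cv2.imwrite("pics/w4.png",cv2.resize(f[:,:,::-1],(800,500),interpolation=cv2.INTER_CUBIC))
```

```text
5.75 [ 0.45997737 -0.07925566  0.3292502 ] [[-0.998 -0.068 -0.001]
 [-0.068  0.998  0.001]
 [ 0.001  0.001 -1.   ]]
```

View pics/w4.png

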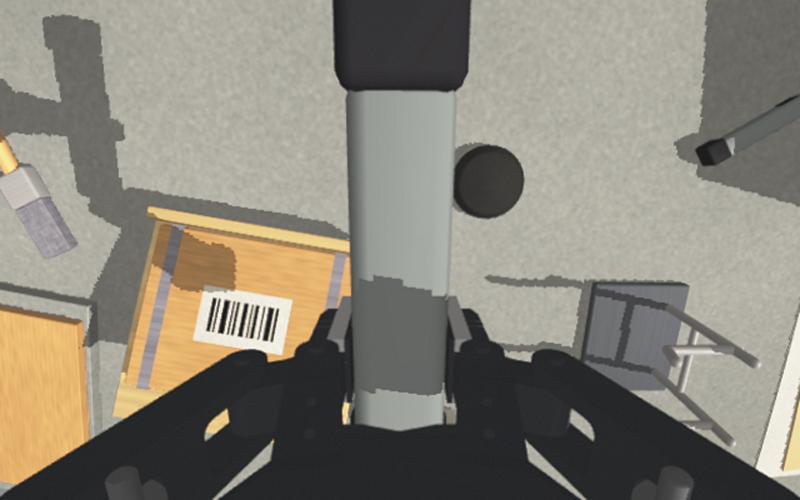

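Wrist view: label corners about (201,286),(292,299),(285,354),(194,341), fully visible.

Run:
```python
from h import *
A=np.array;T=np.load("T4.npy")
def M(p): return (R.from_euler("z",p[3])*R.from_euler("y",-22,degrees=True)).as_matrix()
L=A([[-28,-45,0],[-28,45,0],[28,45,0],[28,-45,0]])/1000
P=lambda p:L@M(p).T+p[:3]
sd=A([[185,197],[117,132],[175,88],[242,152]])/3.3333+[300,180]
w=A([[201,286],[292,299],[285,354],[194,341]])/1.25
f=lambda p:np.r_[(proj(P(p),"wrist",T)-w).ravel(),(proj(P(p),"side")-sd).ravel()]
s=least_squares(f,[.58,-.23,.09,0]).x;print(s.round(4),f(s).round(1))
print(onplane([[243/1.25,320/1.25]],"wrist",.093,T))
n=M(s)[:,2]; o=r.get_obs()["tcp_pos"]
for pitch in(0,):
  for yaw in(.067,s[3]):
    Rr=R.from_euler("z",yaw).as_matrix(); win=s[:3]+.1*n
    org=win-Rr@A([.108,0,-.062]); zw=Rr@A([.342,0,-.94])
    tcp=org+Rr@A([-.001,0,.011]); print(yaw,tcp,(tcp-o)/.6,np.degrees(np.arccos(-zw@n)),np.hypot(*tcp[:2]))
```

```text
[ 0.5835 -0.2295  0.0877 -0.0731] [ 2.5  0.5 -1.  -0.5 -2.3 -0.7  0.3  0.2 -0.1  0.  -0.3 -0.6 -0.5 -0.5
  0.9 -0.7]
[[ 0.58106809 -0.22717973  0.093     ]]
0.067 [ 0.43738189 -0.23402504  0.25337787] [-0.03813969 -0.25839672 -0.12663305] 3.227936534540489 0.49605507952323863
-0.07307651882630022 [ 0.43742824 -0.21876925  0.25337787] [-0.03806244 -0.23297041 -0.12663305] 1.4758309580942268 0.4890843030555621
```

Request:
{"fn": "step_arm", "kwargs": {"rows": [[-0.005, -0.04, -0.02, 0, 0, -0.008], [-0.013, -0.09, -0.045, 0, 0, -0.018], [-0.022, -0.145, -0.075, 0, 0, -0.028], [-0.03, -0.195, -0.1, 0, 0, -0.038], [-0.034, -0.225, -0.117, 0, 0, -0.045]]}}

```text
clock: 6.22
tcp_pos: [0.4388, -0.2175, 0.2581]
orientation: [-0.121, -3.137, 0.001]
contact_force: [0.7, -0.2, -3.6]
grip_width: 0.0298
gripper_force: 59.8
```

Request:
{"fn": "step_arm", "kwargs": {"rows": [[-0.001, -0.007, -0.003, 0, 0, 0], [-0.001, -0.007, -0.003, 0, 0, 0], [-0.001, -0.007, -0.003, 0, 0, 0]]}}

```text
clock: 6.47
tcp_pos: [0.4398, -0.2185, 0.2578]
orientation: [-0.114, -3.139, -0.001]
contact_force: [0.6, 0.3, -3.3]
grip_width: 0.0291
gripper_force: 59.8
```

Run:
```python
from h import *
o=r.get_obs();Rt=R.from_rotvec(o["orientation"]).as_matrix();print(o["clock"],o["tcp_pos"],Rt.round(3))
A=np.array;Rr=np.c_[-Rt[:,0],Rt[:,1],-Rt[:,2]]
org=o["tcp_pos"]+Rr@A([.001,0,-.011]);win=org+Rr@A([.108,0,-.062]);z=Rr@A([.342,0,-.94])
l=A([.582,-.229,.09]);d=l-win;print("dist",d@z,"off",(d-(d@z)*z))
f=eyes.grab_frame("side")
for P,c in((win,(255,0,0)),(l,(0,255,0))):
    u=proj(P,"side")[0];f=cv2.circle(f.copy(),tuple(int(v) for v in u.round()),1,c,-1)
g=eyes.grab_frame("scene")
for P,c in((win,(255,0,0)),(l,(0,255,0))):
    u=proj(P,"scene")[0];g=cv2.circle(g.copy(),tuple(int(v) for v in u.round()),1,c,-1)
cv2.imwrite("pics/a5.png",np.hstack([cv2.resize(f[140:290,280:440],(400,375),interpolation=2),cv2.resize(g[120:270,190:350],(400,375),interpolation=2)])[:,:,::-1])
```

```text
6.4667 [ 0.439828   -0.21849121  0.25783207] [[-0.997  0.073 -0.   ]
 [ 0.073  0.997  0.   ]
 [ 0.     0.    -1.   ]]
dist 0.10060093204918369 off [-0.00082    -0.00017454 -0.00023247]
```

View pics/a5.png

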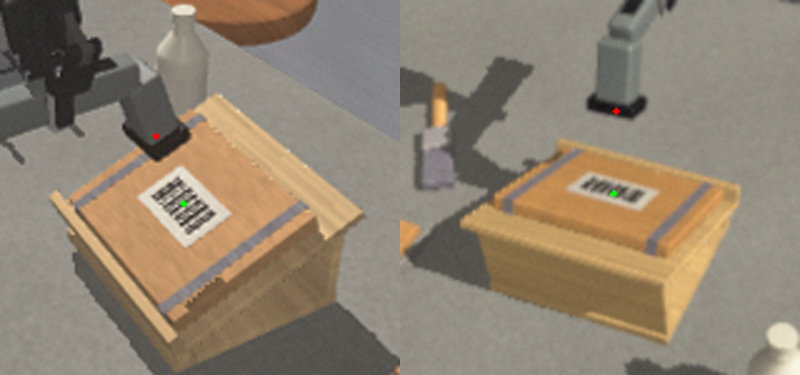

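Window (red) sits on the mouth and the label centre (green) on the barcode in both views. Hold.

Request:
{"fn": "step_arm", "kwargs": {"rows": [[0, 0, 0, 0, 0, 0], [0, 0, 0, 0, 0, 0], [0, 0, 0, 0, 0, 0], [0, 0, 0, 0, 0, 0], [0, 0, 0, 0, 0, 0]]}}

```text
clock: 6.98
tcp_pos: [0.4387, -0.2199, 0.258]
orientation: [0.118, 3.139, 0.0]
contact_force: [-0.3, 0.4, -3.1]
grip_width: 0.0291
gripper_force: 59.8
```

Request:
{"fn": "step_arm", "kwargs": {"rows": [[0, 0, 0, 0, 0, 0], [0, 0, 0, 0, 0, 0], [0, 0, 0, 0, 0, 0], [0, 0, 0, 0, 0, 0], [0, 0, 0, 0, 0, 0]]}}

```text
clock: 7.4
tcp_pos: [0.4387, -0.2201, 0.2579]
orientation: [-0.118, -3.139, 0.0]
contact_force: [-0.1, -0.0, -3.0]
grip_width: 0.0296
gripper_force: 59.8
```

Request:
{"fn": "step_arm", "kwargs": {"rows": [[0, 0, 0, 0, 0, 0], [0, 0, 0, 0, 0, 0], [0, 0, 0, 0, 0, 0], [0, 0, 0, 0, 0, 0], [0, 0, 0, 0, 0, 0]]}}

```text
clock: 7.82
tcp_pos: [0.4387, -0.22, 0.2579]
orientation: [-0.118, -3.139, -0.0]
contact_force: [-0.8, 0.4, -3.5]
grip_width: 0.0293
gripper_force: 59.8
```

Request:
{"fn": "step_arm", "kwargs": {"rows": [[0, 0, 0, 0, 0, 0], [0, 0, 0, 0, 0, 0], [0, 0, 0, 0, 0, 0], [0, 0, 0, 0, 0, 0], [0, 0, 0, 0, 0, 0]]}}

```text
clock: 8.23
tcp_pos: [0.4387, -0.22, 0.2579]
orientation: [-0.118, -3.139, -0.0]
contact_force: [0.6, 0.4, -3.1]
grip_width: 0.0292
gripper_force: 59.8
```

Request:
{"fn": "step_arm", "kwargs": {"rows": [[0, 0, 0, 0, 0, 0], [0, 0, 0, 0, 0, 0], [0, 0, 0, 0, 0, 0], [0, 0, 0, 0, 0, 0], [0, 0, 0, 0, 0, 0]]}}

```text
clock: 8.65
tcp_pos: [0.4387, -0.22, 0.2579]
orientation: [-0.118, -3.139, -0.0]
contact_force: [0.4, 0.1, -3.6]
grip_width: 0.0291
gripper_force: 59.8
```

Request:
{"fn": "step_arm", "kwargs": {"rows": [[0, 0, 0, 0, 0, 0], [0, 0, 0, 0, 0, 0], [0, 0, 0, 0, 0, 0], [0, 0, 0, 0, 0, 0], [0, 0, 0, 0, 0, 0]]}}

```text
clock: 9.07
tcp_pos: [0.4387, -0.2201, 0.2579]
orientation: [-0.118, -3.139, -0.0]
contact_force: [0.4, -0.6, -3.1]
grip_width: 0.029
gripper_force: 59.8
```

Request:
{"fn": "step_arm", "kwargs": {"rows": [[0, 0, 0, 0, 0, 0], [0, 0, 0, 0, 0, 0], [0, 0, 0, 0, 0, 0], [0, 0, 0, 0, 0, 0], [0, 0, 0, 0, 0, 0]]}}

```text
clock: 9.48
tcp_pos: [0.4387, -0.2201, 0.2579]
orientation: [0.118, 3.139, 0.0]
contact_force: [0.7, 0.1, -2.7]
grip_width: 0.0291
gripper_force: 59.8
```

Request:
{"fn": "step_arm", "kwargs": {"rows": [[0.005, 0.015, 0.02, 0, 0, 0.003], [0.015, 0.05, 0.045, 0, 0, 0.007], [0.027, 0.09, 0.07, 0, 0, 0.011], [0.042, 0.14, 0.092, 0, 0, 0.016], [0.06, 0.195, 0.11, 0, 0, 0.02]]}}

```text
clock: 9.9
tcp_pos: [0.4747, -0.103, 0.3252]
orientation: [0.022, 3.14, -0.0]
contact_force: [0.2, -0.7, -2.9]
grip_width: 0.0291
gripper_force: 59.8
```

Request:
{"fn": "step_arm", "kwargs": {"rows": [[0.026, 0.056, 0, 0, 0, 0.005], [0.052, 0.112, 0, 0, 0, 0.01], [0.078, 0.168, 0, 0, 0, 0.015], [0.104, 0.224, 0, 0, 0, 0.02], [0.13, 0.28, 0, 0, 0, 0.025]]}}

```text
clock: 10.32
tcp_pos: [0.5531, 0.0667, 0.3239]
orientation: [-0.105, 3.14, 0.0]
contact_force: [-0.3, -0.6, -2.8]
grip_width: 0.0291
gripper_force: 60.0
```

Request:
{"fn": "step_arm", "kwargs": {"rows": [[0.026, 0.06, -0.01, 0, 0, 0], [0.052, 0.12, -0.02, 0, 0, 0], [0.077, 0.18, -0.035, 0, 0, 0], [0.1, 0.235, -0.05, 0, 0, 0], [0.11, 0.265, -0.065, 0, 0, 0]]}}

```text
clock: 10.73
tcp_pos: [0.6191, 0.2297, 0.2837]
orientation: [0.111, -3.14, -0.004]
contact_force: [0.2, 0.2, -3.4]
grip_width: 0.0291
gripper_force: 60.0
```

Request:
{"fn": "step_arm", "kwargs": {"rows": [[0.002, 0.012, -0.02, 0, 0, 0], [0.002, 0.012, -0.04, 0, 0, 0], [0.002, 0.012, -0.05, 0, 0, 0], [0.002, 0.012, -0.05, 0, 0, 0], [0.002, 0.012, -0.05, 0, 0, 0]]}}

```text
clock: 11.15
tcp_pos: [0.6199, 0.2287, 0.2549]
orientation: [0.099, -3.14, 0.002]
contact_force: [0.1, -0.1, -2.3]
grip_width: 0.0293
gripper_force: 60.0
```

Run:
```python
from h import *
o=r.get_obs();print(o["clock"],o["tcp_pos"],R.from_rotvec(o["orientation"]).as_matrix().round(4))
t=o["tcp_pos"];print((np.array([.6204,.2312,.131])-t)/.6)
f=eyes.grab_frame("wrist");cv2.imwrite("pics/w6.png",cv2.resize(f[:,:,::-1],(800,500)))
```

```text
11.15 [0.61991256 0.22874382 0.25490834] [[-9.98e-01 -6.33e-02 -4.00e-04]
 [-6.33e-02  9.98e-01 -1.20e-03]
 [ 5.00e-04 -1.10e-03 -1.00e+00]]
[ 0.0008124   0.00409364 -0.2065139 ]
```

View pics/w6.png

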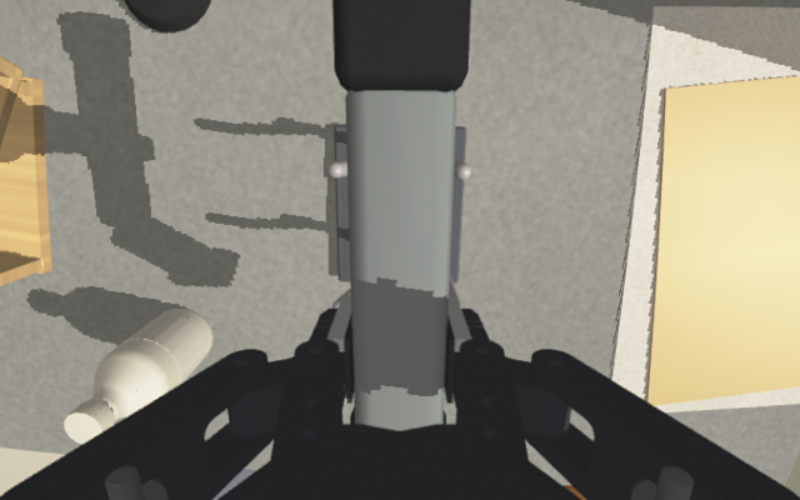

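Handle sits centred between hook tips (338,170) and (465,172). Lower.

Request:
{"fn": "step_arm", "kwargs": {"rows": [[0.001, 0.003, -0.04, 0, 0, 0], [0.001, 0.003, -0.085, 0, 0, 0], [0.001, 0.003, -0.125, 0, 0, 0], [0.001, 0.003, -0.155, 0, 0, 0], [0.001, 0.003, -0.17, 0, 0, 0]]}}

```text
clock: 11.62
tcp_pos: [0.6198, 0.2316, 0.1514]
orientation: [0.102, -3.138, 0.002]
contact_force: [0.3, -0.1, -2.9]
grip_width: 0.0293
gripper_force: 60.0
```

Request:
{"fn": "step_arm", "kwargs": {"rows": [[0, 0, 0, 0, 0, 0], [0, 0, -0.007, 0, 0, 0], [0, 0, -0.014, 0, 0, 0], [0, 0, -0.021, 0, 0, 0], [0, 0, -0.028, 0, 0, 0]]}}

```text
clock: 12.03
tcp_pos: [0.6211, 0.2332, 0.1368]
orientation: [-0.104, 3.138, 0.001]
contact_force: [-0.4, 0.5, -2.8]
grip_width: 0.0293
gripper_force: 60.0
```

Request:
{"fn": "step_arm", "kwargs": {"rows": [[0, 0, -0.004, 0, 0, 0], [0, 0, -0.006, 0, 0, 0], [0, 0, -0.006, 0, 0, 0], [0, 0, -0.006, 0, 0, 0], [0, 0, -0.006, 0, 0, 0]]}}

```text
clock: 12.45
tcp_pos: [0.6207, 0.233, 0.1327]
orientation: [-0.104, 3.14, 0.0]
contact_force: [-0.4, -1.2, -3.4]
grip_width: 0.0291
gripper_force: 60.0
```

Request:
{"fn": "step_arm", "kwargs": {"rows": [[0, 0, -0.001, 0, 0, 0], [0, 0, -0.002, 0, 0, 0], [0, 0, -0.003, 0, 0, 0], [0, 0, -0.003, 0, 0, 0], [0, 0, -0.003, 0, 0, 0]]}}

```text
clock: 12.87
tcp_pos: [0.6206, 0.233, 0.131]
orientation: [-0.104, 3.14, 0.0]
contact_force: [-0.2, -0.4, -0.3]
grip_width: 0.0293
gripper_force: 60.4
```

Request:
{"fn": "step_arm", "kwargs": {"rows": [[0, 0, -0.001, 0, 0, 0], [0, 0, -0.001, 0, 0, 0], [0, 0, -0.001, 0, 0, 0], [0, 0, -0.001, 0, 0, 0]]}}

```text
clock: 13.2
tcp_pos: [0.6206, 0.233, 0.1309]
orientation: [-0.104, 3.14, 0.001]
contact_force: [-3.2, -1.8, 5.5]
grip_width: 0.0297
gripper_force: 61.2
```

Seated (5.5 N support). Open, then retreat.

Request:
{"fn": "step_arm", "kwargs": {"rows": [[0, 0, 0, 0, 0, 0], [0, 0, 0, 0, 0, 0], [0, 0, 0, 0, 0, 0], [0, 0, 0, 0, 0, 0], [0, 0, 0, 0, 0, 0]], "jaw": 0, "squeeze": 20}}

```text
clock: 13.62
tcp_pos: [0.6205, 0.233, 0.13]
orientation: [-0.104, 3.14, 0.0]
contact_force: [0.4, -0.6, 0.0]
grip_width: 0.0854
gripper_force: 0.0
```

Request:
{"fn": "step_arm", "kwargs": {"rows": [[0, 0, 0, 0, 0, 0], [0, 0, 0, 0, 0, 0], [0, 0, 0, 0, 0, 0], [0, 0, 0, 0, 0, 0]]}}

```text
clock: 13.95
tcp_pos: [0.6205, 0.2329, 0.1301]
orientation: [-0.104, 3.14, 0.0]
contact_force: [0.1, -0.1, -0.4]
grip_width: 0.0857
gripper_force: 0.0
```

Request:
{"fn": "step_arm", "kwargs": {"rows": [[0, 0, 0.02, 0, 0, 0], [0, 0, 0.06, 0, 0, 0], [0, 0, 0.11, 0, 0, 0], [0, 0, 0.16, 0, 0, 0], [0, 0, 0.2, 0, 0, 0]]}}

```text
clock: 14.37
tcp_pos: [0.6211, 0.233, 0.2536]
orientation: [-0.104, 3.137, 0.002]
contact_force: [1.5, 0.4, 0.7]
grip_width: 0.0859
gripper_force: 0.0
```

Request:
{"fn": "step_arm", "kwargs": {"rows": [[0, 0, 0.04, 0, 0, 0], [0, 0, 0.07, 0, 0, 0], [0, 0, 0.08, 0, 0, 0], [0, 0, 0.08, 0, 0, 0], [0, 0, 0.08, 0, 0, 0]]}}

```text
clock: 14.78
tcp_pos: [0.6202, 0.2329, 0.2977]
orientation: [0.104, -3.139, 0.0]
contact_force: [-0.8, -0.2, -0.1]
grip_width: 0.0856
gripper_force: 0.0
```

Run:
```python
from h import *
o=r.get_obs();print(o["clock"],o["tcp_pos"])
f=eyes.grab_frame("side");g=eyes.grab_frame("wrist")
cv2.imwrite("pics/e7.png",np.hstack([cv2.resize(f[80:230,200:360],(400,375),interpolation=2),cv2.resize(g[20:320,160:480],(400,375),interpolation=2)])[:,:,::-1])
```

```text
14.7833 [0.62015939 0.23288021 0.29772101]
```

View pics/e7.png

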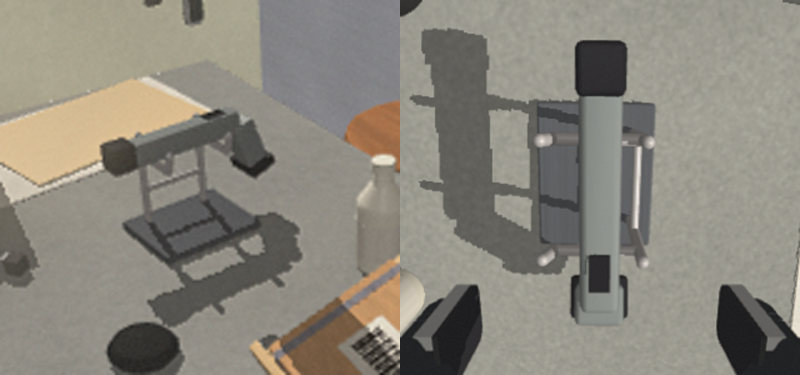

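The reader hangs level on both hooks, centred as before, and the gripper is clear of it.

```bash
python3 -c "
from bench import r
print(r.hand_in())"
```

```text
the job is handed in; nothing more can be done
None
```

I lifted the reader, held it about 10 cm from the label for about 3 s, and lowered it back level onto both hooks before letting go. The job was handed in at about 15 s on the robot's clock, and no verdict came back.

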